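# Clamp a sample cup in its holder with the cam lever

## Task

A capped sample cup stands loose in the bench holder. Push the holder's rod in by its knob, gently because the cup's wall is thin, until the cup is bedded upright in the V-shaped stop and the pad bears on it snugly; then swing the cam lever over centre, all the way home, without wrenching it, so that the rod is locked and keeps holding the cup. Do not handle the cup itself, and leave the other things on the worktop alone.

Things in the scene. Friction and masses are not known exactly. Their poses are not given: they have to be found in the camera images.
- holder: fixed cup holder on the worktop: a steel base plate 220 x 100 x 8 mm (x from -55 to +165 mm, y from -46 to +54 mm), two grey guide blocks 60 mm high with a horizontal steel rod, and a grey V stop 54 mm high. Origin on the worktop under the rod's axis, midway between the blocks; x along the rod from the knob to the stop, z up. Rod axis at y = 0, z = 40 mm; cam lever on the +y side
- cup: the sample cup in the holder: clear, slightly tapered, 72 mm high, about 90 g, body 48 mm across below and 56 mm above, fixed yellow screw lid 62 mm across over the top 12 mm. Origin under its middle. It stands loose on the plate, up to 32 mm short of the V stop, which is screwed fast anywhere over 20 mm of travel (not measured): bedded, its origin lies at x = 98 to 118 mm, y = 0. Over 10 N harms it
- rod_travel (a joint): how far the rod is pushed in, m: 0 = pulled back, 0.06 = end of travel. It needs about 4 N to slide while the cam lever is open (less than that much push-back does not move it), and is locked against some 20 N when the lever is shut. The cup is clamped somewhere from 0.035 to 0.056, depending on where the stop is set: find it by the rise in force
- rod: steel rod 16 mm across, with a black knob fixed on its near end, the knob 31 mm across and 18 mm long along the rod, with a flat end face. Origin on the rod's axis (midway between the guide blocks when the rod reads 0), axes as the holder's
- knob_face (a point): middle of the knob's flat end face, which looks along the holder's -x, 40 mm above the worktop; push here along the holder's +x
- pad: round pad with a smooth grey face, 28 mm across on the rod's far end, 40 mm above the worktop, which bears on the cup; backed by a stiff spring, about 8 N per mm with 2 mm of travel, so its pressing force rises steeply within a millimetre of touching the bedded cup. Origin 26 mm and face 36 mm ahead of the rod's origin, along the holder's x
- lever_angle (a joint): cam lever's angle, rad: near 0.25 = open at rest, its handle within about 20 degrees of the holder's +y; 1.60 = home at its stop, handle pointing along the holder's -x, beside the rod. It swings in a horizontal plane, anticlockwise from above as it shuts. Spring-loaded: the push needed at the handle rises to about 7 N near 1.0, is nil at the centre point 1.25, and beyond that the lever snaps home and stays; let go earlier it springs back. Never over 25 N
- lever_hinge (a point): cam lever's vertical pin axis, at the height of the handle's middle: (0, 34, 57) mm in the holder's frame
- lever: the cam lever's arm: dark steel bar 10 mm wide and 10 mm high with a black grip 36 mm long, 14 mm wide, 18 mm high (z 51 to 69 mm above the worktop) at its end, 91 mm long from the pin. Origin on the pin's axis, 57 mm above the worktop; its x axis points out along the handle
- handle_tip (a point): middle of the lever's black grip, 73 mm from the pin's axis
- other_cup: bystander: sample cup with a red lid, 62 x 62 x 72 mm, origin under its middle
- strip_vial: bystander: blue-capped vial 42 mm across, 104 mm high, origin under its middle
- lab_timer: bystander: flat white timer 58 x 66 x 17 mm, origin under its middle
- glucose_meter: bystander: white hand-held meter 93 x 52 x 20 mm, origin under its middle
- thermometer: bystander: white stick thermometer 19 x 123 x 11 mm, origin under its middle
Mind the look-alikes: they are no part of the job. What is meant by the cup is not purple or turquoise, and is the larger of those in its own colour.

How it is judged:
By the outcome, as a careful person would: the job done as asked, in the order asked, and still so for the second after the job is handed in, with the robot touching nothing.
It also fails if it takes over 51 s, if anything falls off the work surface, if the arm or the gripper's body presses on something with over 40 N, if the wrist force passes 120 N, or if a joint passes its speed limit or range.

## Robot

A 6-joint arm with a two-finger parallel gripper is mounted at the origin on a cart in front of the work surface, level with it; the furniture and walls round the work are solid. World frame = base frame: x ahead of the robot, y to its left, z up, the work surface at z = 0. Lengths are in m, angles in rad, forces in N, time in s.
With the tool pointing down it reaches from about 0.225 to 0.875 m from the base axis. Payload 3.4 kg.
Tool frame: the origin (TCP) lies midway between the tips of the shut fingers; the grasp point (between the pads) lies 19 mm behind it (r.grip_depth is the distance from the TCP to the grasp point, in m); z points along the fingers, x is the direction in which the jaws open and shut, and the axes are right-handed (so a half turn about z gives the same grasp; the last joint's range is limited). The gripper opens to 85 mm and grips with 20 to 120 N. Pads are 22 mm wide; open, the fingers measure 114 mm over their backs; the gripper's body (76 mm by 85 mm) begins 54 mm behind the grasp point. The pads swing forward as they close: fully open they stand 13 mm farther back than shut.
Start: joints at [-1.339, 0.276, 1.505, -0, 1.361, -0.121], TCP at [0.199, -0.54, 0.231] pointing down, gripper open.
Joint ranges: [-2.89, 2.89], [-0.75, 2.08], [0.22, 2.7], [-1.18, 4.32], [0.11, 2.71], [-2.7, 2.7]. Speed limits (rad/s): [2.57, 2.57, 3.14, 3.14, 3.14, 3.14].

## Interface

Orientations are given as a unit quaternion [w, x, y, z].
In Python, from workcell import r gives the robot as it stands. The module is installed in compiled form; this text tells all that it offers.
- The arm moves only by the shell command python3 -m pendant 'ROWS' [OPENING] [FORCE]. ROWS is JSON, a list of rows, each a list of 4 numbers: the shift along the world's x, y, z in units of 30 mm (1.0 is 30 mm), then the turn about the world's z in degrees. In form: [[tx, ty, tz, turn], ...]. A call has 1 to 12 rows; each row is the pose to reach, as a shift and turn from the pose measured when the call began; what a row does not reach only later rows make up. A row lasts 1/12 s, in which the tool goes at most 41.7 mm and 7.16 degrees, less where a joint would pass 70% of its speed; a pose out of reach is approached as far as the arm can. A call with a gripper value outside its range is refused whole. OPENING is the finger opening in mm, from 0 to 85.4, set as the call begins (- or left out, the last holds). The fingers move at their own pace and stop on an object; FORCE is the grip in N (left out, the last holds). Time passes only in rows, so rows that repeat a pose let the fingers close. It gives the time, the measured TCP pose, the force and the opening at its end, in the units of the state.
- r.get_obs(): the state, without advancing time (a new reading comes with each control period).
- r.grab_frame(name): name is "side" or "top" or "wrist"; returns a dict with "image" (384x512x3 uint8, red, green, blue), "fx", "fy", "cx", "cy" (pixels), "R" (3x3) and "t" (3): a world point X has camera coordinates R X + t; the wrist camera has in their place "mount" (4x4, takes a point from camera to tool coordinates, whose origin is the TCP and whose axes are the tool frame's). Camera axes: x right, y down, z forward; pixel columns grow to the right and rows downward; lengths in m; the calibration is good to about 2 mm. A picture is of the moment at which its call begins: read the wrist's pose just before it. There is no depth.
- r.job_done(): hands the job in, once; it reports no verdict.
The state is a dict: "clock": time; "joint_positions": joint angles; "joint_vel": joint speeds; "effort": joint torques, N m; "eef_pos": TCP position; "ee_rot": TCP orientation; "contact_force": force on the tool from outside, world axes, zero at the start; "ft_torque": the same for the moment, N m; "gripper_width": opening from 0.0 (shut) to 1.0 (fully open).
Only numpy, scipy, OpenCV 4.12 (cv2) and the standard library are available. Lean on these libraries where they do the work, as an engineer would, in place of code of your own. Each camera call takes 0.05 s, during which the arm holds its last target.

## Working session

There is one attempt and no reset: what is moved stays moved. The work goes in short steps, Python scripts to look and compute and a shell command to move; the robot and the scene stay as the last step left them, time stands still between calls to the robot, and variables do not carry over. Pictures are saved under pics/ and viewed, and the job is handed in when it is done.

```bash
mkdir -p pics; ls; cat > h.py <<'E'
from workcell import r
import numpy as np, cv2
def snap(n,f):
    d=r.grab_frame(n); cv2.imwrite(f,d["image"][:,:,::-1]); return d
E
python3 - <<'E'
from h import *
import pickle
print(r.get_obs())
o={}
for n in("side","top","wrist"):
    d=snap(n,f"pics/{n}0.png"); o[n]=d
    print(n,{k:np.round(v,3).tolist() for k,v in d.items() if k!="image"})
pickle.dump(o,open("cal.pkl","wb"))
E
```

```text
pics
{'clock': 0.0, 'joint_positions': array([-1.33902449e+00,  2.76626344e-01,  1.50616190e+00,  2.11258653e-05,
        1.36069529e+00, -1.21030229e-01]), 'joint_vel': array([-0.0008091 ,  0.00057319, -0.00233136,  0.0008994 ,  0.00021002,
        0.00143068]), 'effort': array([-1.11510613e-03, -4.16771650e+01, -2.45802498e+01, -1.31832603e-04,
        1.11771884e-02, -4.86384948e-06]), 'eef_pos': array([ 0.19854027, -0.53906268,  0.23041038]), 'ee_rot': array([-6.38199587e-04,  8.20220483e-01, -5.72046733e-01, -6.97610954e-04]), 'contact_force': array([ 0.92930077, -0.0994252 ,  0.2248796 ]), 'ft_torque': array([ 0.01545974,  0.01139865, -0.03059694]), 'gripper_width': 0.995180342895671}
side {'fx': 359.887, 'fy': 359.887, 'cx': 257.928, 'cy': 188.652, 'R': [[-0.856, -0.518, 0.005], [-0.257, 0.417, -0.872], [0.449, -0.747, -0.489]], 't': [0.501, 0.198, 0.648]}
top {'fx': 462.131, 'fy': 462.131, 'cx': 260.397, 'cy': 199.062, 'R': [[0.01, -1.0, 0.01], [-0.989, -0.011, -0.145], [0.145, -0.008, -0.989]], 't': [0.015, 0.551, 1.014]}
wrist {'fx': 316.517, 'fy': 316.517, 'cx': 260.94, 'cy': 194.62, 'mount': [[1.0, -0.0, -0.001, 0.0], [0.001, 0.957, 0.289, -0.073], [0.001, -0.289, 0.957, -0.142], [0.0, 0.0, 0.0, 1.0]]}
```

View pics/top0.png

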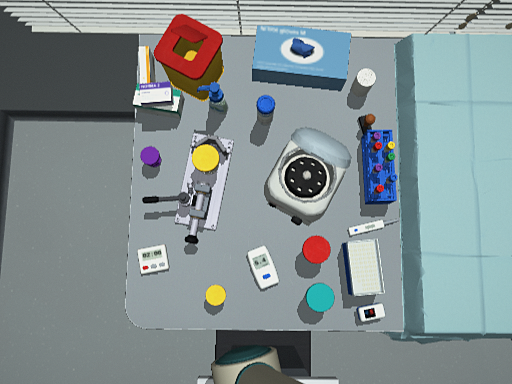

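View pics/side0.png

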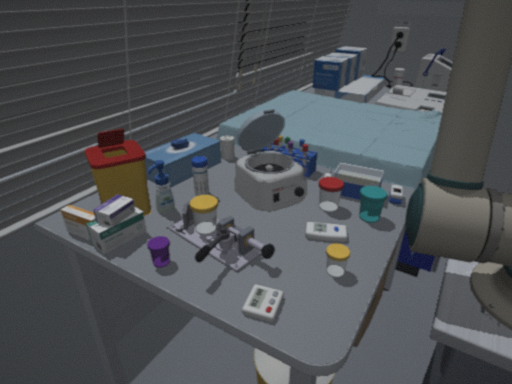

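View pics/wrist0.png

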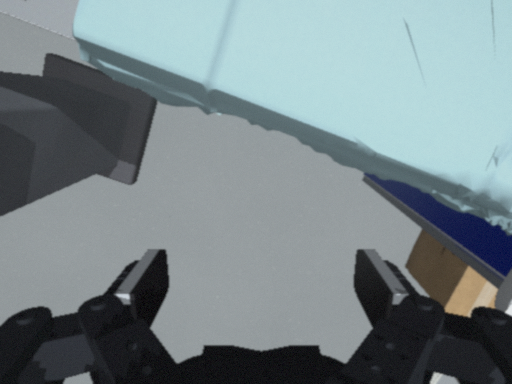

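The top view shows the holder with its knob at about (190,238), a large yellow-lid cup at (206,157) and the lever grip at (150,199). The other yellow-lid cup at (215,296) is smaller and stands loose. The purple (150,156), turquoise (320,297) and red (316,249) ones are excluded. I'll confirm this in an enlarged crop.

```bash
python3 - <<'E'
import cv2
a=cv2.imread("pics/top0.png"); cv2.imwrite("pics/topc.png",cv2.resize(a[125:315,130:260],None,fx=4,fy=4,interpolation=cv2.INTER_CUBIC)[:600])
cv2.imwrite("pics/topd.png",cv2.resize(a[120:260,130:260],None,fx=4.2,fy=4.2,interpolation=cv2.INTER_CUBIC))
a=cv2.imread("pics/side0.png"); cv2.imwrite("pics/sidec.png",cv2.resize(a[180:280,150:290],None,fx=5,fy=5,interpolation=cv2.INTER_CUBIC))
E
```

```text
(no output)
```

View pics/topd.png

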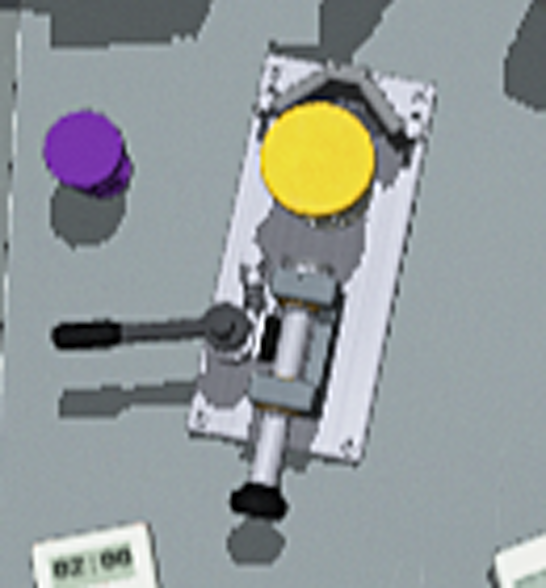

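View pics/sidec.png

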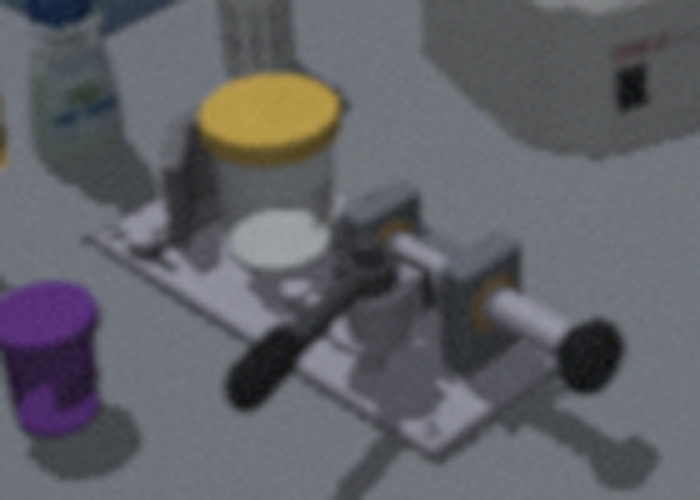

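```bash
cat >> h.py <<'E'
import pickle
from scipy.optimize import least_squares
cal=pickle.load(open("cal.pkl","rb"))
def proj(n,X):
    c=cal[n]; p=np.atleast_2d(X)@c["R"].T+c["t"]; return np.c_[c["fx"]*p[:,0]/p[:,2]+c["cx"],c["fy"]*p[:,1]/p[:,2]+c["cy"]]
def ray(n,u,v,z):
    c=cal[n]; R=c["R"]; C=-R.T@c["t"]; d=R.T@np.array([(u-c["cx"])/c["fx"],(v-c["cy"])/c["fy"],1]); return C+d*(z-C[2])/d[2]
def H(p,q):
    q=np.atleast_2d(q)/1000.; c,s=np.cos(p[2]),np.sin(p[2]); return np.c_[p[0]+c*q[:,0]-s*q[:,1],p[1]+s*q[:,0]+c*q[:,1],q[:,2]]
E
python3 - <<'E'
from h import *
K=[[-55,54,8],[-55,-46,8],[165,-46,8],[165,54,8]]
T=np.array([[190,432],[360,462],[435,85],[268,55]])/4.2+[130,120]
S=np.array([[435,455],[565,375],[85,237]])/5+[150,180]
# shift for cubic resize half-pixel ignored
def res(p,w=True): return np.r_[(proj("top",H(p,K))-T).ravel(), w*(proj("side",H(p,[K[0],K[1],K[3]]))-S).ravel()]
for w in(0,1):
    s=least_squares(res,[.5,.1,0],args=(w,)); print(s.x,np.degrees(s.x[2]),np.round(s.fun,1))
p=s.x; np.save("hold.npy",p)
tk=np.array([258,487])/4.2+[130,120]; print("knob top",ray("top",*tk,.055))
def hf(X): 
    d=X[:2]-p[:2]; c,s=np.cos(p[2]),np.sin(p[2]); return 1000*np.array([c*d[0]+s*d[1],-s*d[0]+c*d[1]])
for nm,u,z in(("knobtop back edge",(258,515),.040),("lid",(318,158),.072),("grip mid",(87,334),.066),("pin",(227,327),.066),("tip",(54,334),.06)):
    X=ray("top",*(np.array(u)/4.2+[130,120]),z); print(nm,X,hf(X))
for nm,u,z in(("knob c",(595,355),.04),("lid",(270,105),.072),("grip tip",(245,390),.06),):
    X=ray("side",*(np.array(u)/5+[150,180]),z); print("side",nm,X,hf(X))
E
```

```text
[ 0.54300698  0.1581772  -0.16931065] -9.700785587486598 [-0.9 -0.1  0.8  0.5  0.6 -0.1 -0.6 -0.3  0.  -0.   0.  -0.   0.  -0. ]
[ 0.54286491  0.16459179 -0.19065175] -10.923540530803267 [-4.  -0.6 -2.5  0.8 -0.7  0.6 -1.7 -0.5 -2.  -1.   5.6 -9.   0.5 -1.8]
knob top [0.46461737 0.17344791 0.055     ]
knobtop back edge [0.45063163 0.17507084 0.04      ] [-92.54786216  -7.18891851]
lid [0.63891459 0.14471366 0.072     ] [98.07623871 -1.31664989]
grip mid [0.54364364 0.2646615  0.066     ] [-18.19847666  98.4041093 ]
pin [0.54823463 0.19096452 0.066     ] [ 0.2748258  26.91243817]
tip [0.54430082 0.28353708 0.06      ] [-21.13010107 117.06222185]
side knob c [0.4523049 0.1781787 0.04     ] [-91.4938557   -3.82028929]
side lid [0.64218257 0.13739132 0.072     ] [102.67257805  -7.88703105]
side grip tip [0.53845252 0.28292112 0.06      ] [-26.75572093 115.34917561]
```

```bash
python3 - <<'E'
from h import *
K=[[-55,54,8],[-55,-46,8],[165,-46,8],[165,54,8]]
T=np.array([[190,432],[360,462],[435,85],[268,55]])/4.2+[130,120]
S=np.array([[435,455],[85,237]])/5+[150,180]
def res(p): return np.r_[(proj("top",H(p,K))-T).ravel(), (proj("side",H(p,[K[0],K[3]]))-S).ravel()]
s=least_squares(res,[.5,.1,0]); print(s.x,np.degrees(s.x[2]),np.round(s.fun,1))
p=s.x; np.save("hold.npy",p)
def hf(X): 
    d=X[:2]-p[:2]; c,s=np.cos(p[2]),np.sin(p[2]); return 1000*np.array([c*d[0]+s*d[1],-s*d[0]+c*d[1]])
for nm,u,z in(("knobface",(258,515),.040),("lid",(318,158),.072),("grip mid",(87,334),.066),("pin",(227,327),.066),("tip",(54,334),.06)):
    X=ray("top",*(np.array(u)/4.2+[130,120]),z); print(nm,X,hf(X))
for nm,u,z in(("knob c",(595,355),.04),("lid",(270,105),.072),("grip tip",(245,390),.06),):
    X=ray("side",*(np.array(u)/5+[150,180]),z); print("side",nm,X,hf(X))
E
```

```text
[ 0.5426518   0.16009811 -0.16750182] -9.59714736630491 [-1.7  0.1  0.1  0.6 -0.3 -0.  -1.5 -0.2  0.3 -2.4  0.9 -1.8]
knobface [0.45063163 0.17507084 0.04      ] [-93.22852665  -0.57839567]
lid [0.63891459 0.14471366 0.072     ] [97.4804274   0.87975944]
grip mid [0.54364364 0.2646615  0.066     ] [-16.45481025 103.26530955]
pin [0.54823463 0.19096452 0.066     ] [ 0.35866313 31.36517703]
tip [0.54430082 0.28353708 0.06      ] [-18.95375376 121.98628354]
side knob c [0.4523049 0.1781787 0.04     ] [-92.09682606   2.76493293]
side lid [0.64218257 0.13739132 0.072     ] [101.92344489  -5.79525662]
side grip tip [0.53845252 0.28292112 0.06      ] [-24.61751959 120.40391737]
```

```bash
cat >> h.py <<'E'
import os
p=np.load("hold.npy") if os.path.exists("hold.npy") else None
def hf(X): 
    d=X[:2]-p[:2]; c,s=np.cos(p[2]),np.sin(p[2]); return 1000*np.array([c*d[0]+s*d[1],-s*d[0]+c*d[1]])
def st():
    o=r.get_obs(); q=o["ee_rot"]; yaw=np.degrees(np.arctan2(2*(q[1]*q[2]+q[0]*q[3]),q[0]**2+q[1]**2-q[2]**2-q[3]**2))
    c,s=np.cos(p[2]),np.sin(p[2]); f=o["contact_force"]; R=np.array([[c,s,0],[-s,c,0],[0,0,1]])
    print("t %.2f"%o["clock"],"tcp",np.round(o["eef_pos"],4),"holder",np.round(hf(o["eef_pos"]),1),"xyaw-h %.1f"%(yaw-np.degrees(p[2])),"F_h",np.round(R@f,2),"g %.2f"%o["gripper_width"])
    return o,yaw
def goto(x,y,z,yrel=None):
    o,yaw=st(); X=H(p,[[x,y,z]])[0]; print("shift",np.round((X-o["eef_pos"])/.03,3),"turn",None if yrel is None else round(yrel+np.degrees(p[2])-yaw,1))
E
python3 - <<'E'
from h import *
p[:]=[.5427,.1593,np.radians(-9.65)];np.save("hold.npy",p)
for u in((152,259),(215,296)): print(ray("top",*u,.02),hf(ray("top",*u,.02)))
goto(-145,0,200,-90)
goto(-145,0,32,-90)
E
```

```text
[0.41353136 0.26628342 0.02      ] [-145.27445649   83.81718804]
[0.33234454 0.12102364 0.02      ] [-200.96272276  -72.99646012]
t 0.15 tcp [ 0.1986 -0.5392  0.2306] holder [-222.2 -746.3] xyaw-h -60.1 F_h [-0.28 -0.73  0.62] g 1.00
shift [ 6.706 24.094 -1.021] turn -29.9
t 0.15 tcp [ 0.1986 -0.5392  0.2306] holder [-222.2 -746.3] xyaw-h -60.1 F_h [-0.28 -0.73  0.62] g 1.00
shift [ 6.706 24.094 -6.621] turn -29.9
```

```bash
python3 -m pendant '[[6.7,24.1,-1,-29.9],[6.7,24.1,-1,-29.9],[6.7,24.1,-1,-29.9],[6.7,24.1,-1,-29.9],[6.7,24.1,-1,-29.9],[6.7,24.1,-1,-29.9],[6.7,24.1,-1,-29.9],[6.7,24.1,-1,-29.9],[6.7,24.1,-1,-29.9],[6.7,24.1,-1,-29.9],[6.7,24.1,-1,-29.9],[6.7,24.1,-1,-29.9]]' 0 20; python3 -c "
from h import *
goto(-145,0,200,-90)"
```

```text
clock: 1.15
eef_pos: [0.3321, -0.0563, 0.211]
ee_rot: [0.001, -0.645, 0.765, -0.0]
contact_force: [2.2, -0.4, -0.4]
gripper_width: -0.0
t 1.15 tcp [ 0.3321 -0.0563  0.211 ] holder [-171.5 -247.9] xyaw-h -90.1 F_h [ 2.23 -0.05 -0.45] g -0.00
shift [ 2.254  7.997 -0.367] turn 0.1
```

```bash
python3 -m pendant '[[2.25,8,-0.4,0],[2.25,8,-0.4,0],[2.25,8,-0.4,0],[2.25,8,-0.4,0],[2.25,8,-0.4,0],[2.25,8,-0.4,0],[2.25,8,-0.4,0],[2.25,8,-0.4,0]]'; python3 -c "
from h import *
goto(-145,0,32,-90)
snap('wrist','pics/w1.png')"
```

```text
clock: 1.82
eef_pos: [0.3995, 0.1856, 0.1984]
ee_rot: [0.0, -0.646, 0.763, 0.0]
contact_force: [-0.5, -0.5, -0.0]
gripper_width: 0.002
t 1.82 tcp [0.3995 0.1856 0.1984] holder [-145.6    1.9] xyaw-h -89.8 F_h [-0.43 -0.56 -0.01] g 0.00
shift [ 0.008 -0.066 -5.548] turn -0.2
```

View pics/w1.png

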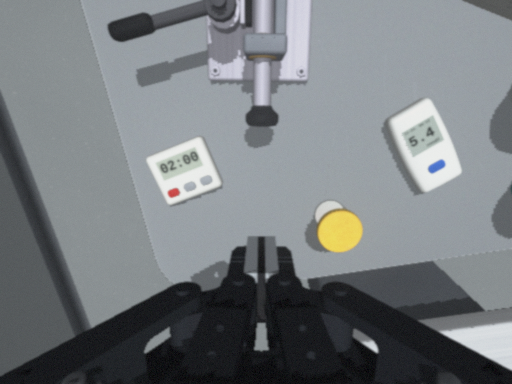

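```bash
cat >> h.py <<'E'
def wproj(X,o=None):
    from scipy.spatial.transform import Rotation as Ro
    o=o or r.get_obs(); q=o["ee_rot"]; R=Ro.from_quat([q[1],q[2],q[3],q[0]]).as_matrix(); M=cal["wrist"]["mount"]
    t=(np.atleast_2d(X)-o["eef_pos"])@R; c=(t-M[:3,3])@M[:3,:3]; w=cal["wrist"]
    return np.c_[w["fx"]*c[:,0]/c[:,2]+w["cx"],w["fy"]*c[:,1]/c[:,2]+w["cy"]]
E
python3 -c "
from h import *
print(wproj(H(p,[[-55,54,8],[-55,-46,8],[-93,0,40],[-93,0,55],[-75,0,55]])))"
```

```text
[[206.66796628  80.59052484]
 [307.6161099   80.63970059]
 [261.15272027 122.13192764]
 [261.15388581 123.31601052]
 [261.16809213 102.08159397]]
```

```bash
python3 -m pendant '[[0,-0.09,-5.7,-0.2],[0,-0.09,-5.7,-0.2],[0,-0.09,-5.7,-0.2],[0,-0.09,-5.7,-0.2],[0,-0.09,-5.7,-0.2],[0,-0.09,-5.7,-0.2],[0,-0.09,-5.7,-0.2]]'; python3 -c "
from h import *
goto(-109,-1,27,-90)
snap('wrist','pics/w2.png')"
```

```text
clock: 2.45
eef_pos: [0.4001, 0.1806, 0.0287]
ee_rot: [0.0, -0.644, 0.765, -0.0]
contact_force: [-0.3, 0.0, -0.1]
gripper_width: -0.0
t 2.45 tcp [0.4001 0.1806 0.0287] holder [-144.2   -2.9] xyaw-h -90.2 F_h [-0.3  -0.02 -0.1 ] g -0.00
shift [ 1.167 -0.133 -0.056] turn 0.2
```

View pics/w2.png

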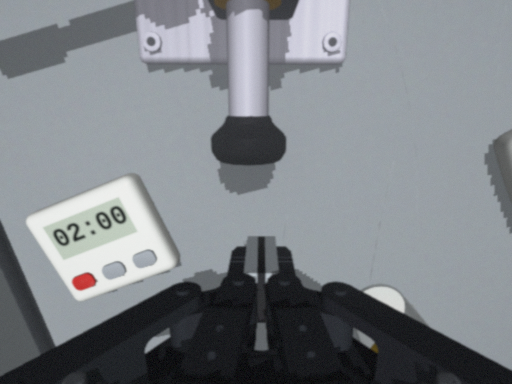

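```bash
python3 -c "
from h import *
p[:2]+=.002*np.array([-np.sin(p[2]),np.cos(p[2])]);np.save('hold.npy',p)
print(wproj(H(p,[[-55,54,8],[-55,-46,8],[-93,0,40],[-93,0,55],[-75,0,55]])))
goto(-109,0,27,-90)"
```

```text
[[139.24567952  67.20667133]
 [346.33005911  66.19874715]
 [249.70305338 156.01770456]
 [248.25579729 162.76694716]
 [247.4639306  113.20311152]]
t 2.50 tcp [0.401  0.1811 0.0295] holder [-143.4   -4.3] xyaw-h -90.2 F_h [-0.73  1.14  0.7 ] g 0.00
shift [ 1.153 -0.051 -0.082] turn 0.2
```

```bash
python3 -m pendant '[[0.5,0,-0.06,0.2],[0.95,-0.02,-0.08,0.2],[1.1,-0.05,-0.08,0.2],[1.15,-0.05,-0.08,0.2],[1.15,-0.05,-0.08,0.2]]'; python3 -c "
from h import *
st()
snap('wrist','pics/w3.png')"
```

```text
clock: 2.92
eef_pos: [0.4364, 0.1796, 0.0279]
ee_rot: [0.002, -0.645, 0.764, -0.001]
contact_force: [0.2, -0.2, -0.1]
gripper_width: 0.002
t 2.92 tcp [0.4364 0.1796 0.0279] holder [-108.2    0.2] xyaw-h -90.0 F_h [ 0.19 -0.2  -0.14] g 0.00
```

View pics/w3.png

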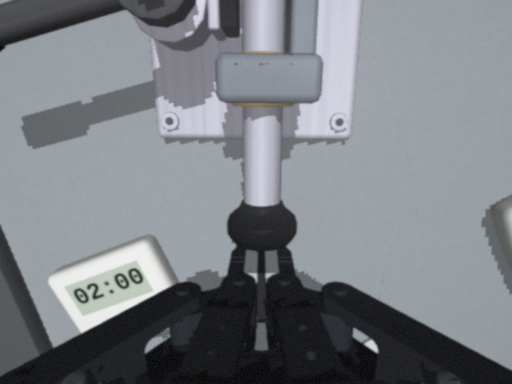

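```bash
python3 -m pendant '[[0.07,-0.01,0,0],[0.13,-0.02,0,0],[0.2,-0.03,0,0],[0.26,-0.04,0,0],[0.33,-0.06,0,0],[0.43,-0.07,0,0],[0.53,-0.09,0,0]]'; python3 -c "
from h import *
st()"
```

```text
clock: 3.55
eef_pos: [0.4508, 0.1766, 0.0273]
ee_rot: [0.001, -0.645, 0.764, -0.001]
contact_force: [-3.9, 0.3, 2.1]
gripper_width: -0.002
t 3.55 tcp [0.4508 0.1766 0.0273] holder [-93.5  -0.3] xyaw-h -90.0 F_h [-3.94 -0.33  2.07] g -0.00
```

```bash
python3 -m pendant '[[0.1,-0.02,0,0],[0.2,-0.03,0,0],[0.3,-0.05,0,0],[0.4,-0.07,0,0],[0.5,-0.09,0,0],[0.59,-0.1,0,0]]'; python3 -c "
from h import *
st();snap('top','pics/t2.png');snap('wrist','pics/w4.png')
a=cv2.imread('pics/t2.png'); cv2.imwrite('pics/t2c.png',cv2.resize(a[120:260,130:260],None,fx=4.2,fy=4.2,interpolation=cv2.INTER_CUBIC))"
```

```text
clock: 4.05
eef_pos: [0.4687, 0.1735, 0.0273]
ee_rot: [0.001, -0.645, 0.764, -0.001]
contact_force: [-4.6, 0.7, 2.9]
gripper_width: -0.0
t 4.05 tcp [0.4687 0.1735 0.0273] holder [-75.3  -0.4] xyaw-h -90.0 F_h [-4.7  -0.09  2.93] g -0.00
```

View pics/t2c.png

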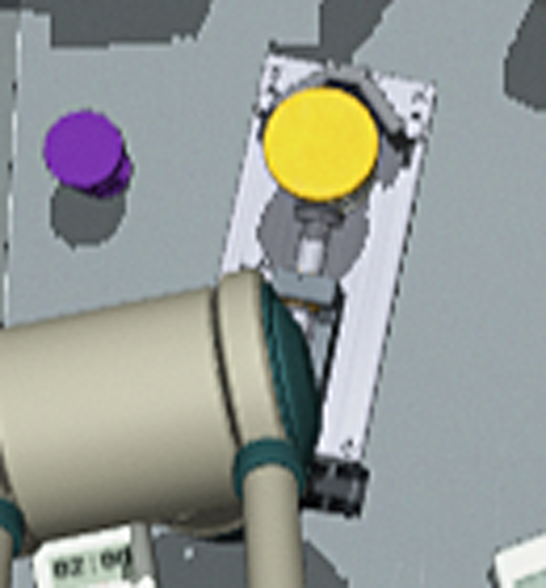

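View pics/w4.png

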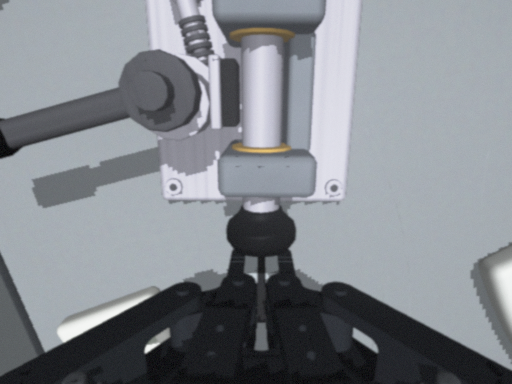

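```bash
python3 -m pendant '[[0.03,-0.005,0,0],[0.05,-0.008,0,0]]'; python3 -c "
from h import *
st()"; python3 -m pendant '[[0.02,-0.003,0,0],[0.04,-0.007,0,0]]'; python3 -c "
from h import *
st()"
```

```text
clock: 4.32
eef_pos: [0.4709, 0.1731, 0.0272]
ee_rot: [0.001, -0.645, 0.764, -0.001]
contact_force: [-3.8, 0.5, 2.7]
gripper_width: 0.001
t 4.32 tcp [0.4709 0.1731 0.0272] holder [-73.1  -0.5] xyaw-h -90.0 F_h [-3.85 -0.12  2.71] g 0.00
clock: 4.48
eef_pos: [0.4719, 0.1729, 0.0273]
ee_rot: [0.001, -0.645, 0.764, -0.001]
contact_force: [-4.2, -0.1, 2.8]
gripper_width: 0.004
t 4.48 tcp [0.4719 0.1729 0.0273] holder [-72.1  -0.5] xyaw-h -90.0 F_h [-4.07 -0.84  2.75] g 0.00
```

```bash
cat > s.sh <<'E'
python3 -c "
from h import *
st()"
E
for i in 1; do python3 -m pendant '[[0.015,-0.002,0,0],[0.027,-0.004,0,0]]' >/dev/null; bash s.sh; done
python3 -m pendant '[[0.015,-0.002,0,0],[0.027,-0.004,0,0]]' >/dev/null; bash s.sh
```

```text
t 4.65 tcp [0.4726 0.1728 0.0273] holder [-71.4  -0.5] xyaw-h -90.0 F_h [-4.32 -0.18  2.68] g -0.00
t 4.82 tcp [0.4734 0.1726 0.0273] holder [-70.6  -0.5] xyaw-h -90.0 F_h [-4.71 -1.12  2.26] g -0.00
```

```bash
python3 -m pendant '[[0.015,-0.002,0,0],[0.027,-0.004,0,0]]' >/dev/null; bash s.sh
```

```text
t 4.98 tcp [0.4742 0.1725 0.0273] holder [-69.8  -0.5] xyaw-h -90.0 F_h [-4.05 -0.25  2.35] g -0.00
```

```bash
python3 -m pendant '[[0.015,-0.002,0,0],[0.027,-0.004,0,0]]' >/dev/null; bash s.sh
```

```text
t 5.15 tcp [0.475  0.1723 0.0273] holder [-68.9  -0.5] xyaw-h -90.0 F_h [-4.04 -1.12  3.07] g 0.00
```

```bash
python3 -c "
from h import *
snap('side','pics/s2.png');snap('top','pics/t3.png')
a=cv2.imread('pics/s2.png')[170:270,160:260];b=cv2.imread('pics/t3.png')[125:200,170:245]
cv2.imwrite('pics/c3.png',np.hstack([cv2.resize(a,(390,390),interpolation=cv2.INTER_CUBIC),cv2.resize(b,(390,390),interpolation=cv2.INTER_CUBIC)]))"
```

```text
(no output)
```

View pics/c3.png

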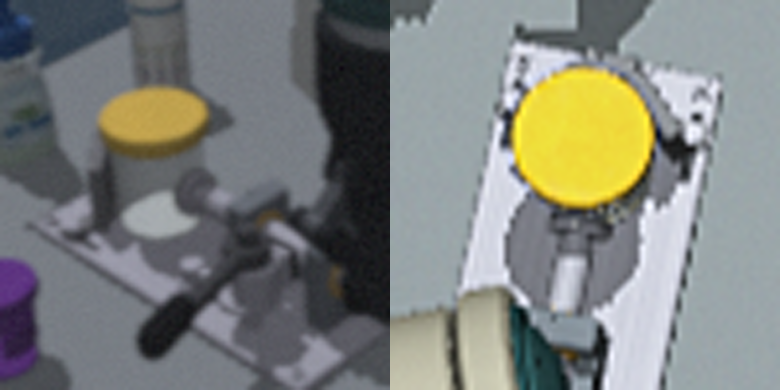

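```bash
python3 -c "
from h import *
print(hf(ray('top',207.1,151.3,.072)))"; python3 -m pendant '[[0.015,-0.002,0,0],[0.027,-0.004,0,0]]' >/dev/null; bash s.sh
```

```text
[112.09256464  -0.48221665]
t 5.42 tcp [0.476  0.1722 0.0273] holder [-67.9  -0.5] xyaw-h -90.0 F_h [-4.82 -0.2   3.42] g -0.00
```

```bash
python3 -m pendant '[[0.015,-0.002,0,0],[0.027,-0.004,0,0]]' >/dev/null; bash s.sh
```

```text
t 5.58 tcp [0.4768 0.172  0.0273] holder [-67.1  -0.5] xyaw-h -90.0 F_h [-5.51 -0.29  2.68] g 0.00
```

```bash
python3 -m pendant '[[0.015,-0.002,0,0],[0.027,-0.004,0,0]]' >/dev/null; bash s.sh
```

```text
t 5.75 tcp [0.4777 0.1719 0.0273] holder [-66.2  -0.5] xyaw-h -90.0 F_h [-4.14  0.02  3.04] g 0.00
```

```bash
python3 -m pendant '[[0.015,-0.002,0,0],[0.027,-0.004,0,0]]' >/dev/null; bash s.sh
```

```text
t 5.92 tcp [0.4786 0.1717 0.0273] holder [-65.3  -0.5] xyaw-h -90.0 F_h [-4.08 -0.98  2.76] g -0.00
```

```bash
python3 -m pendant '[[0.015,-0.002,0,0],[0.027,-0.004,0,0]]' >/dev/null; bash s.sh
```

```text
t 6.08 tcp [0.4793 0.1716 0.0272] holder [-64.6  -0.5] xyaw-h -90.0 F_h [-4.14 -1.17  3.26] g 0.00
```

```bash
python3 -m pendant '[[0.01,-0.002,0,0],[0.02,-0.003,0,0]]' >/dev/null; bash s.sh
```

```text
t 6.25 tcp [0.4796 0.1715 0.0273] holder [-64.2  -0.5] xyaw-h -90.0 F_h [-5.61 -0.15  3.88] g -0.00
```

```bash
python3 -m pendant '[[0.01,-0.002,0,0],[0.02,-0.003,0,0]]' >/dev/null; bash s.sh
```

```text
t 6.42 tcp [0.4798 0.1715 0.0273] holder [-64.1  -0.5] xyaw-h -90.0 F_h [-5.46  0.2   4.46] g 0.00
```

```bash
python3 -m pendant '[[0.01,-0.002,0,0],[0.02,-0.003,0,0]]' >/dev/null; bash s.sh
```

```text
t 6.58 tcp [0.4798 0.1715 0.0272] holder [-64.1  -0.6] xyaw-h -90.0 F_h [-6.56  0.2   5.35] g 0.00
```

```bash
python3 -m pendant '[[0.015,-0.002,0.01,0],[0.03,-0.005,0.02,0]]' >/dev/null; bash s.sh
```

```text
t 6.75 tcp [0.4798 0.1715 0.0274] holder [-64.   -0.5] xyaw-h -90.0 F_h [-5.44  1.37 -0.5 ] g -0.00
```

```bash
python3 -m pendant '[[0.015,-0.002,0.01,0],[0.03,-0.005,0.02,0]]' >/dev/null; bash s.sh
```

```text
t 6.92 tcp [0.4797 0.1715 0.0275] holder [-64.1  -0.6] xyaw-h -90.0 F_h [-6.07  1.2  -1.71] g 0.00
```

```bash
python3 -m pendant '[[0.02,-0.003,0,0],[0.045,-0.008,0,0]]' >/dev/null; bash s.sh
```

```text
t 7.08 tcp [0.48   0.1714 0.0273] holder [-63.8  -0.6] xyaw-h -90.1 F_h [-7.23 -0.02  2.53] g 0.00
```

```bash
python3 -m pendant '[[0.02,-0.003,0,0],[0.045,-0.008,0,0]]' >/dev/null; bash s.sh
```

```text
t 7.25 tcp [0.4801 0.1714 0.0272] holder [-63.8  -0.6] xyaw-h -90.1 F_h [-8.04  1.18  4.94] g 0.00
```

```bash
python3 -m pendant '[[0.025,-0.004,0.01,0],[0.05,-0.008,0.01,0]]' >/dev/null; bash s.sh; python3 -c "
from h import *
snap('side','pics/s4.png');snap('top','pics/t4.png')
a=cv2.imread('pics/s4.png')[170:270,160:260];b=cv2.imread('pics/t4.png')[125:200,170:245]
cv2.imwrite('pics/c4.png',np.hstack([cv2.resize(a,(390,390),interpolation=cv2.INTER_CUBIC),cv2.resize(b,(390,390),interpolation=cv2.INTER_CUBIC)]));st()"
```

```text
t 7.42 tcp [0.4801 0.1714 0.0273] holder [-63.8  -0.6] xyaw-h -90.1 F_h [-8.22  0.42  4.33] g 0.00
t 7.52 tcp [0.4801 0.1714 0.0273] holder [-63.8  -0.6] xyaw-h -90.1 F_h [-7.88  0.83  4.46] g 0.00
```

View pics/c4.png

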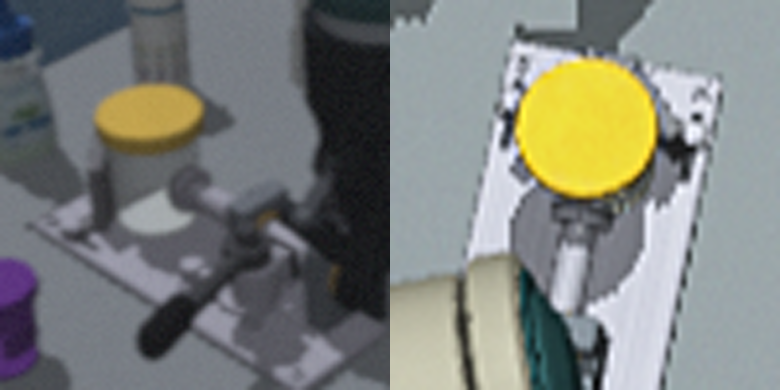

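Bedded: the lid centre is now at crop (587,127), the cup is upright against the V, and the knob force reads about 8 N (roughly 4 N sliding friction plus 4 N on the pad). Next I back off and plan the lever stroke.

```bash
python3 -m pendant '[[-0.05,0.01,0,0],[-0.1,0.02,0,0],[-0.3,0.05,0,0],[-0.7,0.12,0,0],[-1.0,0.17,0,0],[-1.0,0.17,1,0],[-1.0,0.17,2.2,0],[-1.0,0.17,2.2,0]]'; python3 -c "
from h import *
st();snap('wrist','pics/w5.png')
print(wproj(H(p,[[0,34,69],[-18,34+71,69],[-63.8+11,0,55]])))"
```

```text
clock: 8.18
eef_pos: [0.4532, 0.1777, 0.0985]
ee_rot: [0.001, -0.645, 0.764, 0.002]
contact_force: [1.4, 0.2, 0.3]
gripper_width: 0.0
t 8.18 tcp [0.4532 0.1777 0.0985] holder [-91.3   1.1] xyaw-h -90.1 F_h [1.33 0.45 0.32] g 0.00
[[192.94535946  58.72464627]
 [ 56.83478937  97.04433076]
 [261.74203258 158.86987235]]
```

View pics/w5.png

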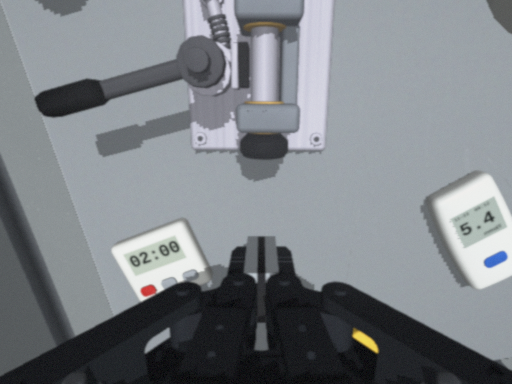

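```bash
cat >> h.py <<'E'
PIN=np.array([0,31.5])
def post(th,d,rho=70): return PIN+rho*np.array([-np.sin(th),np.cos(th)])+d*np.array([np.cos(th),np.sin(th)])
def plan(ths,d,z,rho=70):
    o,yaw=st(); print(np.round(o["joint_positions"],2))
    for t in ths:
        q=post(t,d,rho); X=H(p,[[q[0],q[1],z]])[0]; print("th %.2f"%t,np.round((X-o["eef_pos"])/.03,2),"turn %.1f"%(-90+np.degrees(t+p[2])-yaw))
E
python3 -c "
from h import *
plan([.28],30,98);plan([.28],30,43)"
```

```text
t 8.23 tcp [0.4521 0.1774 0.0965] holder [-92.3   0.6] xyaw-h -90.1 F_h [-0.36  0.11  0.14] g -0.00
[0.23 0.26 1.89 0.   0.99 1.97]
th 0.28 [3.94 2.93 0.05] turn 16.1
t 8.23 tcp [0.4521 0.1774 0.0965] holder [-92.3   0.6] xyaw-h -90.1 F_h [-0.36  0.11  0.14] g -0.00
[0.23 0.26 1.89 0.   0.99 1.97]
th 0.28 [ 3.94  2.93 -1.78] turn 16.1
```

```bash
python3 -m pendant '[[0.8,0.8,0.1,5],[1.8,1.6,0.1,10],[2.8,2.4,0.1,16],[3.6,2.8,0.1,16],[3.94,2.93,0.1,16],[3.94,2.93,0.05,16],[3.94,2.93,0.05,16]]'; python3 -c "
from h import *
plan([.28],30,43);snap('wrist','pics/w6.png')
print(wproj(H(p,[[*PIN,69],[*post(.28,0,73),69]])))"
```

```text
clock: 8.82
eef_pos: [0.5687, 0.2649, 0.0961]
ee_rot: [0.003, 0.745, -0.667, -0.003]
contact_force: [-1.0, -0.7, -0.9]
gripper_width: 0.003
t 8.82 tcp [0.5687 0.2649 0.0961] holder [  7.9 106.5] xyaw-h -74.0 F_h [-0.89 -0.88 -0.87] g 0.00
[0.32 0.45 1.58 0.   1.12 1.78]
th 0.28 [ 0.05  0.01 -1.77] turn 0.1
[[375.74831007 272.47098974]
 [255.19425382 272.6002293 ]]
```

View pics/w6.png

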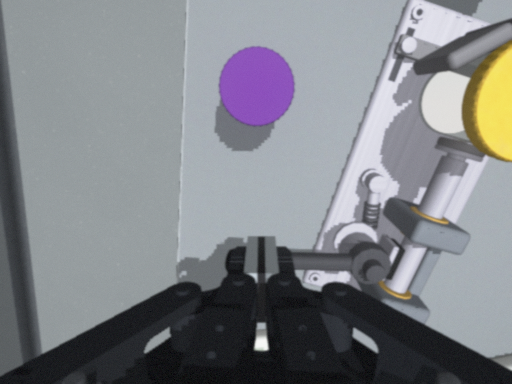

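```bash
sed -i 's/PIN=np.array.*/PIN=np.array([2.5,33])/' h.py; python3 -c "
from h import *
plan([.28],34,43)"
```

```text
t 8.87 tcp [0.568  0.2646 0.0964] holder [  7.3 106. ] xyaw-h -74.1 F_h [-0.36  0.26 -0.73] g -0.00
[0.32 0.45 1.58 0.   1.12 1.78]
th 0.28 [ 0.3   0.07 -1.78] turn 0.1
```

```bash
python3 -m pendant '[[0.3,0.07,-0.3,0],[0.3,0.07,-1.2,0],[0.3,0.07,-1.78,0],[0.3,0.07,-1.78,0]]'; python3 -c "
from h import *
plan([.28,.28,.28,.35,.42,.5],18,43);snap('wrist','pics/w7.png')"
```

```text
clock: 9.2
eef_pos: [0.5732, 0.265, 0.0387]
ee_rot: [0.007, 0.745, -0.667, -0.006]
contact_force: [-1.6, -0.0, -1.2]
gripper_width: -0.004
t 9.20 tcp [0.5732 0.265  0.0387] holder [ 12.4 107.3] xyaw-h -74.1 F_h [-1.55 -0.29 -1.17] g -0.00
[0.32 0.52 1.63 0.   1.01 1.78]
th 0.28 [-0.4  -0.    0.14] turn 0.1
th 0.28 [-0.4  -0.    0.14] turn 0.1
th 0.28 [-0.4  -0.    0.14] turn 0.1
th 0.35 [-0.57  0.02  0.14] turn 4.1
th 0.42 [-0.74  0.02  0.14] turn 8.1
th 0.50 [-0.93  0.01  0.14] turn 12.7
```

View pics/w7.png

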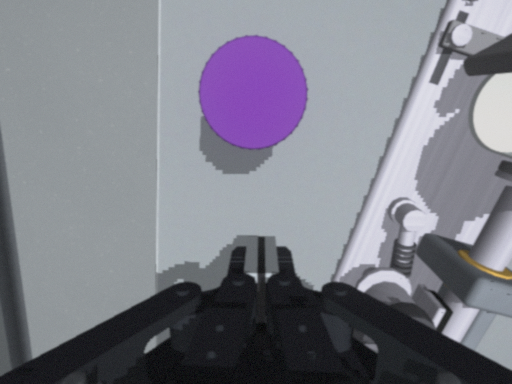

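```bash
python3 -m pendant '[[-0.15,0,0.1,0],[-0.3,0,0.1,0],[-0.4,0,0.12,0],[-0.5,0.01,0.12,2],[-0.57,0.02,0.12,4],[-0.66,0.02,0.12,6],[-0.74,0.02,0.12,8],[-0.84,0.02,0.12,10],[-0.93,0.01,0.12,12.5]]'; python3 -c "
from h import *
plan([.5,.58,.66,.74,.82,.9],18,43)"
```

```text
clock: 10.0
eef_pos: [0.5487, 0.267, 0.0459]
ee_rot: [0.003, 0.813, -0.582, -0.003]
contact_force: [3.6, 2.4, -2.5]
gripper_width: -0.004
t 10.00 tcp [0.5487 0.267  0.0459] holder [-12.2 105.2] xyaw-h -61.5 F_h [ 3.19  3.   -2.51] g -0.00
[0.34 0.48 1.68 0.   0.99 1.58]
th 0.50 [-0.11 -0.05 -0.1 ] turn 0.1
th 0.58 [-0.31 -0.08 -0.1 ] turn 4.7
th 0.66 [-0.49 -0.11 -0.1 ] turn 9.3
th 0.74 [-0.68 -0.17 -0.1 ] turn 13.9
th 0.82 [-0.86 -0.23 -0.1 ] turn 18.5
th 0.90 [-1.03 -0.32 -0.1 ] turn 23.1
```

```bash
python3 -m pendant '[[-0.11,-0.05,-0.03,0],[-0.21,-0.06,-0.05,2.4],[-0.31,-0.08,-0.05,4.7],[-0.4,-0.1,-0.05,7],[-0.49,-0.11,-0.05,9.3],[-0.58,-0.14,-0.05,11.6],[-0.68,-0.17,-0.05,13.9],[-0.77,-0.2,-0.05,16.2],[-0.86,-0.23,-0.05,18.5],[-0.95,-0.27,-0.05,20.8],[-1.03,-0.32,-0.05,23]]'; python3 -c "
from h import *
plan([.9,.98,1.06,1.14,1.22,1.3],18,43)
snap('wrist','pics/w8.png')"
```

```text
clock: 10.92
eef_pos: [0.5202, 0.2605, 0.0466]
ee_rot: [-0.001, 0.913, -0.408, 0.0]
contact_force: [1.9, 7.7, 1.8]
gripper_width: 0.0
t 10.92 tcp [0.5202 0.2605 0.0466] holder [-39.1  94. ] xyaw-h -38.5 F_h [0.53 7.91 1.76] g 0.00
[0.34 0.44 1.75 0.   0.95 1.18]
th 0.90 [-0.09 -0.1  -0.12] turn 0.1
th 0.98 [-0.25 -0.2  -0.12] turn 4.7
th 1.06 [-0.41 -0.3  -0.12] turn 9.3
th 1.14 [-0.56 -0.43 -0.12] turn 13.8
th 1.22 [-0.7  -0.56 -0.12] turn 18.4
th 1.30 [-0.83 -0.7  -0.12] turn 23.0
```

View pics/w8.png

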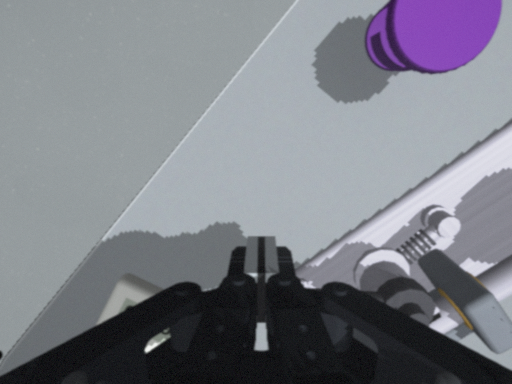

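```bash
python3 -m pendant '[[-0.09,-0.1,-0.02,0],[-0.17,-0.15,-0.05,2.4],[-0.25,-0.2,-0.05,4.7],[-0.33,-0.25,-0.05,7],[-0.41,-0.3,-0.05,9.3],[-0.49,-0.36,-0.05,11.6],[-0.56,-0.43,-0.05,13.8],[-0.63,-0.5,-0.05,16.1]]'; python3 -c "
from h import *
plan([1.18,1.22,1.3,1.36,1.42,1.48,1.54,1.6],18,44)"
```

```text
clock: 11.63
eef_pos: [0.5014, 0.2464, 0.0468]
ee_rot: [-0.002, 0.961, -0.275, 0.001]
contact_force: [0.1, 2.6, 2.8]
gripper_width: 0.002
t 11.63 tcp [0.5014 0.2464 0.0468] holder [-55.3  76.9] xyaw-h -22.3 F_h [-0.33  2.58  2.77] g 0.00
[0.33 0.41 1.8  0.   0.92 0.89]
th 1.18 [-0.   -0.02 -0.09] turn -0.1
th 1.22 [-0.07 -0.09 -0.09] turn 2.2
th 1.30 [-0.2  -0.23 -0.09] turn 6.8
th 1.36 [-0.29 -0.35 -0.09] turn 10.2
th 1.42 [-0.37 -0.47 -0.09] turn 13.7
th 1.48 [-0.45 -0.59 -0.09] turn 17.1
th 1.54 [-0.51 -0.72 -0.09] turn 20.6
th 1.60 [-0.57 -0.85 -0.09] turn 24.0
```

```bash
python3 -m pendant '[[-0.07,-0.09,0,2.2],[-0.13,-0.16,-0.02,4.5],[-0.2,-0.23,-0.02,6.8],[-0.25,-0.29,-0.02,8.5],[-0.29,-0.35,-0.02,10.2],[-0.33,-0.41,-0.02,12],[-0.37,-0.47,-0.02,13.7]]'; python3 -c "
from h import *
plan([1.42,1.48,1.54,1.6],18,44)
snap('side','pics/s9.png')
a=cv2.imread('pics/s9.png'); cv2.imwrite('pics/s9c.png',cv2.resize(a[180:280,150:290],None,fx=5,fy=5,interpolation=cv2.INTER_CUBIC))"
```

```text
clock: 12.22
eef_pos: [0.4898, 0.2321, 0.0471]
ee_rot: [-0.002, 0.987, -0.158, 0.001]
contact_force: [-0.5, -1.2, 0.2]
gripper_width: -0.003
t 12.22 tcp [0.4898 0.2321 0.0471] holder [-64.4  60.9] xyaw-h -8.6 F_h [-0.29 -1.27  0.23] g -0.00
[0.31 0.39 1.84 0.   0.9  0.63]
th 1.42 [ 0.01  0.01 -0.1 ] turn -0.1
th 1.48 [-0.06 -0.11 -0.1 ] turn 3.4
th 1.54 [-0.13 -0.24 -0.1 ] turn 6.8
th 1.60 [-0.19 -0.37 -0.1 ] turn 10.3
```

View pics/s9c.png

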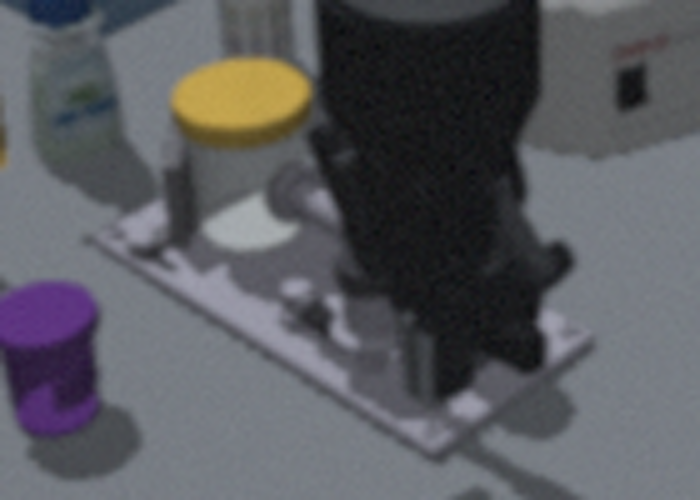

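```bash
python3 -m pendant '[[-0.03,-0.05,0,1.7],[-0.06,-0.11,0,3.4],[-0.1,-0.17,0,5],[-0.13,-0.24,0,6.8],[-0.15,-0.29,0,8.5]]'; bash s.sh
```

```text
clock: 12.68
eef_pos: [0.4844, 0.2229, 0.0477]
ee_rot: [-0.002, 0.996, -0.084, 0.001]
contact_force: [0.3, 0.7, -0.3]
gripper_width: 0.002
t 12.68 tcp [0.4844 0.2229 0.0477] holder [-68.1  50.9] xyaw-h -0.0 F_h [ 0.18  0.79 -0.29] g 0.00
```

```bash
python3 -m pendant '[[-0.01,-0.03,0,0.8],[-0.02,-0.06,0,1.6]]'; bash s.sh
```

```text
clock: 12.85
eef_pos: [0.4836, 0.2218, 0.0483]
ee_rot: [-0.003, 0.997, -0.071, 0.001]
contact_force: [-0.7, 5.3, 0.1]
gripper_width: -0.001
t 12.85 tcp [0.4836 0.2218 0.0483] holder [-68.8  49.7] xyaw-h 1.5 F_h [-1.54  5.07  0.11] g -0.00
```

```bash
python3 -m pendant '[[0,-0.03,0,0],[0,-0.04,0,0]]'; bash s.sh
```

```text
clock: 13.02
eef_pos: [0.4836, 0.2218, 0.0485]
ee_rot: [-0.005, 0.997, -0.072, 0.001]
contact_force: [-0.5, 6.0, -1.1]
gripper_width: 0.001
t 13.02 tcp [0.4836 0.2218 0.0485] holder [-68.7  49.7] xyaw-h 1.4 F_h [-1.52  5.83 -1.1 ] g 0.00
```

It doesn't move any further, so the lever is against its stop. I back away toward the holder's +y, lift clear and check.

```bash
python3 -m pendant '[[0.03,0.2,0,0],[0.1,0.6,0,0],[0.15,1.0,0.1,0],[0.15,1.0,1,0],[0.15,1.0,2.2,0],[-0.3,0.5,3.5,0],[-1.3,-0.5,4.5,0],[-2.5,-1.8,5,0],[-3,-3,5,0],[-3,-4.4,5,0],[-3,-5.5,5,0],[-3,-6,5,0]]'; python3 -c "
from h import *
st()
for n in('top','side','wrist'): snap(n,'pics/%s10.png'%n)
a=cv2.imread('pics/top10.png')[120:255,130:260];b=cv2.imread('pics/side10.png')[180:290,150:290]
cv2.imwrite('pics/c10.png',np.hstack([cv2.resize(a,(400,415),interpolation=cv2.INTER_CUBIC),cv2.resize(b,(400,415),interpolation=cv2.INTER_CUBIC)]))"
```

```text
clock: 14.02
eef_pos: [0.393, 0.0396, 0.1997]
ee_rot: [-0.003, 0.997, -0.072, 0.002]
contact_force: [0.8, 1.1, -0.7]
gripper_width: -0.002
t 14.02 tcp [0.393  0.0396 0.1997] holder [-127.6 -145.1] xyaw-h 1.4 F_h [ 0.58  1.21 -0.73] g -0.00
```

View pics/c10.png

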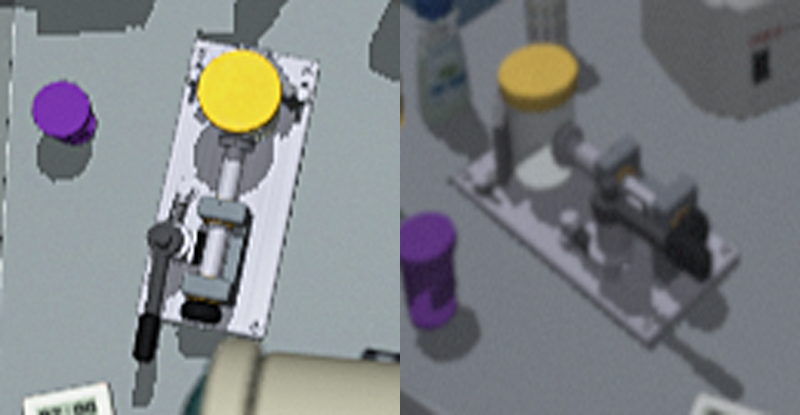

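View pics/top10.png

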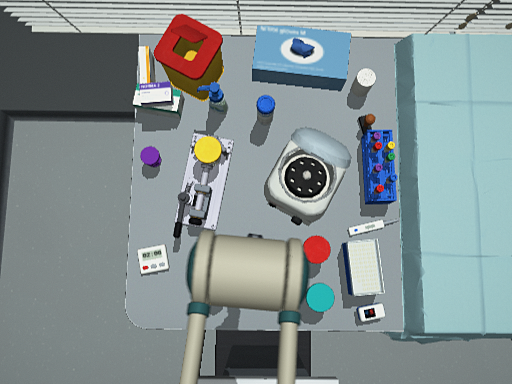

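The lever lies parallel to the rod (crop (165,238) to (145,350)). The lid centre is at full-image (208,149.6), against (207.9,149.4) while the knob was being pushed, so the cup hasn't moved. The bystanders I can see in the top view are where they were.

```bash
python3 -c "
from h import *
st();print(r.job_done())"
```

```text
t 14.17 tcp [0.3941 0.0409 0.1992] holder [-126.6 -143.6] xyaw-h 1.2 F_h [ 0.76  0.92 -0.4 ] g -0.00
the job is handed in; nothing more can be done
None
```

The cup is bedded upright in the V stop, the lever is home on its stop, and I handed the job in at about 14 s.

- **Pushing the rod:** I pushed the knob with shut fingers. It slid at about 4 N, then the push rose to about 8 N once the cup bedded. That puts roughly 4 N on the cup, estimated by subtracting the sliding friction. I then backed off.
- **Closing the lever:** I swung it with the fingers. The wrist force was at most about 8 N wherever I read it. It dropped away past the centre point, and a final 6 N push moved the lever no further.
- **Last checks:** The lever lies parallel to the rod and points along the holder's -x. The rod is still in, and the lid is within a pixel of where it was during the push. The arm is clear of everything.
- **Less certain:** My camera-based holder position disagreed with the wrist views by 2–5 mm, so I relied on the force readings and wrist images instead. I had no direct reading of the pad force or of either joint. In the last top view the arm hid the small yellow cup and the glucose meter; the other bystanders had not moved.

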